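# Pack the turntable kit into the caddy

### The job

Gather the parts for one turntable kit into the caddy: the motor with yellow tape in the blue bin, the ball caster with the white ball in the black bin, the aluminium knob with the blue cap in the green bin and the wooden disc with its boss in the white bin. Set each down gently, without dropping it, the same way up as it is now and flat on the floor of its bin. The motor with red tape and the caster with the black ball are not part of the kit: leave them where they stand.

Things in the scene. Friction and masses are not known exactly. Their poses are not given: they have to be found in the camera images.
- motor_yellow_mid (a point): Small DC motor standing upright: a cylinder 48 mm tall, with a grey plastic foot (34 mm diameter, lowest 10 mm), a bare steel can (32 mm diameter) and its top 12 mm wrapped in yellow tape (33 mm diameter, the top face is yellow too); a thin shaft, 6 mm diameter, stands 7 mm above that. This one belongs to the kit: it goes in the blue bin. Point: on its axis, 24 mm above its underside; z along the axis, up. About 110 g.
- caster_white_mid (a point): Steel ball caster, ball up: round housing 34 mm diameter and 26 mm tall, with a white ball whose top is 34 mm above the underside; at its foot a flat mounting strip, 62 mm long along its x axis, 20 mm wide and 3 mm thick, so two ears stand out at +x and -x; between them, along y, the housing's sides are free to grasp. This one belongs to the kit: it goes in the black bin. Point: on the axis, 17 mm above the underside; z up. About 70 g.
- knob_mid (a point): Plain aluminium control knob, a cylinder 32 mm diameter and 26 mm tall, standing flat, with a thin blue cap inlaid in its top; it goes in the green bin. Point: its centre, 13 mm above its underside; z up. About 40 g.
- disc_mid (a point): Wooden turntable hub lying flat: a brown fibreboard disc 64 mm diameter and 6 mm thick with a pale wooden boss, 30 mm diameter, standing 24 mm high on its middle (30 mm tall in all; grasp it by the boss); it goes in the white bin. Point: on the axis, 15 mm above its underside; z up. About 50 g.
- motor_red_mid (a point): Small DC motor standing upright: a cylinder 48 mm tall, with a grey plastic foot (34 mm diameter, lowest 10 mm), a bare steel can (32 mm diameter) and its top 12 mm wrapped in red tape (33 mm diameter, the top face is red too); a thin shaft, 6 mm diameter, stands 7 mm above that. Look-alike that is not part of the kit: leave it where it stands. Point: on its axis, 24 mm above its underside; z along the axis, up. About 110 g.
- caster_black_mid (a point): Steel ball caster, ball up: round housing 34 mm diameter and 26 mm tall, with a black ball whose top is 34 mm above the underside; at its foot a flat mounting strip, 62 mm long along its x axis, 20 mm wide and 3 mm thick, so two ears stand out at +x and -x; between them, along y, the housing's sides are free to grasp. Look-alike that is not part of the kit: leave it where it stands. Point: on the axis, 17 mm above the underside; z up. About 70 g.
- bin_blue: Shallow square open bin of blue plastic, 90 x 90 mm outside, 84 x 84 mm inside, walls 3 mm thick and 13 mm tall in all, floor 3 mm thick; fixed. Origin: centre of its underside, 4 mm above the table, so parts stand on its inner floor at 3 mm above the origin; x and y along its sides, z up. The four bins stand in a 2 x 2 block, 94 mm apart from centre to centre, in a low brown board caddy 204 mm square with a 12 mm rim; which colour is where varies.
- bin_black: Shallow square open bin of black plastic, 90 x 90 mm outside, 84 x 84 mm inside, walls 3 mm thick and 13 mm tall in all, floor 3 mm thick; fixed. Origin: centre of its underside, 4 mm above the table, so parts stand on its inner floor at 3 mm above the origin; x and y along its sides, z up. The four bins stand in a 2 x 2 block, 94 mm apart from centre to centre, in a low brown board caddy 204 mm square with a 12 mm rim; which colour is where varies.
- bin_green: Shallow square open bin of green plastic, 90 x 90 mm outside, 84 x 84 mm inside, walls 3 mm thick and 13 mm tall in all, floor 3 mm thick; fixed. Origin: centre of its underside, 4 mm above the table, so parts stand on its inner floor at 3 mm above the origin; x and y along its sides, z up. The four bins stand in a 2 x 2 block, 94 mm apart from centre to centre, in a low brown board caddy 204 mm square with a 12 mm rim; which colour is where varies.
- bin_white: Shallow square open bin of white plastic, 90 x 90 mm outside, 84 x 84 mm inside, walls 3 mm thick and 13 mm tall in all, floor 3 mm thick; fixed. Origin: centre of its underside, 4 mm above the table, so parts stand on its inner floor at 3 mm above the origin; x and y along its sides, z up. The four bins stand in a 2 x 2 block, 94 mm apart from centre to centre, in a low brown board caddy 204 mm square with a 12 mm rim; which colour is where varies.

How it is judged:
By the outcome, as a careful person would: the job done as asked, in the order asked, and still so for the second after the job is handed in, with the robot touching nothing.
It also fails if it takes over 99 s, if anything falls off the work surface, if the arm or the gripper's body presses on something with over 40 N, if the wrist force passes 120 N, or if a joint passes its speed limit or range.

### The arm

A 6-joint arm with a two-finger parallel gripper is mounted at the origin on the work surface. World frame = base frame: x ahead of the robot, y to its left, z up, the work surface at z = 0. Lengths are in m, angles in rad, forces in N, time in s.
With the tool pointing down it reaches from about 0.35 to 0.925 m from the base axis. Payload 6.4 kg.
Tool frame: the origin (TCP) lies at the very end of the fingers, on their centre line; the grasp point (between the pads) lies 19 mm behind it (r.pinch_z is the distance from the TCP to the grasp point, in m); z points along the fingers, y is the line along which they close (so a half turn about z gives the same grasp; the last joint's range is limited). The gripper opens to 94 mm and grips with 3 to 60 N. Pads are 16 mm wide; open, the fingers measure 119 mm over their backs; the gripper's body (75 mm by 177 mm) begins 78 mm behind the grasp point.
Start: joints at [-1.285, 0.245, 1.558, -0, 1.339, -0.174], TCP at [0.288, -0.583, 0.205] pointing down, gripper open.
Joint ranges: [-3.13, 3.13], [-1.02, 2.26], [0.13, 2.54], [-0.95, 4.09], [0.21, 2.88], [-2.74, 2.74]. Speed limits (rad/s): [2.57, 2.57, 3.14, 3.14, 3.14, 3.14].

### API

Orientations are given as a 3x3 rotation matrix whose columns are the frame's x, y, z axes.
In Python, from rig import r, solve_ik, viewer, hand_in, masks_of, readout gives the robot as it stands. Calls block until the motion is done:
- r.goto(position, orientation): joint-space move of the TCP to a pose.
- r.servo_line(position, rot=None, vel=0.15): straight line of the TCP; rot=None keeps the orientation; vel is the mean speed in m/s.
- r.move_j(angles): joint-space move.
- r.grip(opening): opening from 0.0 (shut) to 1.0 (fully open); the grip force is fixed at half the most; returns when the fingers have stopped.
- r.sleep(seconds).
- solve_ik(position, orientation): joint angles nearest the present ones, or None.
- viewer.get_image(name): name is "side" or "top" or "wrist"; returns the picture (400x640x3 uint8, red, green, blue); there is no depth.
- viewer.calibration(name): a dict with "intrinsics" (3x3 intrinsics, pixels), "R" (3x3) and "t" (3): a world point X has camera coordinates R X + t. Camera axes: x right, y down, z forward; pixel columns grow to the right and rows downward; lengths in m; the calibration is good to about 2 mm. A picture is of the moment at which its call begins: read the wrist's pose just before it. calibration takes no time and is no camera call; for the wrist camera it gives the pose at the moment of the call.
A pose or a line that the arm cannot do raises r.Unreachable and nothing moves.
- hand_in(): hands the job in; it is judged then, once.
Trained networks look in the newest picture that a camera, given by its name, has taken for a name from the list of things; names that differ only in an ending like _2 or _b are one class to them, and where a whole thing is asked for, a point or a joint stands for the part that bears it (a point fixed in the world has none). Each returns a list of dicts, best first, with "conf" (0 to 1); they miss things now and then, are a little off and sometimes report something else, mostly with a low value. They report only what shows in the picture. A call takes as long as a camera call.
- masks_of(camera, label): "region" (400x640 bool, what is visible of it) and "extent" ([left, top, right, bottom] in pixels, round what is visible of it).
Readings, each from a call of its own:
- readout.current_time_s(): time.
- readout.current_joints(): joint angles.
- readout.current_qvel(): joint speeds.
- readout.current_joint_torque(): joint torques, N m.
- readout.current_ee_pos(): TCP position.
- readout.current_orientation(): TCP orientation.
- readout.current_contact_force(): force on the tool from outside, world axes, zero at the start.
- readout.current_torque(): the same for the moment, N m.
- readout.current_width(): opening from 0.0 (shut) to 1.0 (fully open).
- readout.current_grasp_force(): force on a finger pad.
Only numpy, scipy, OpenCV 4.12 (cv2) and the standard library are available. Lean on these libraries where they do the work, as an engineer would, in place of code of your own. Each camera call takes 0.05 s, during which the arm holds its last target. There are 200 camera calls.

## Working session

There is one attempt and no reset: what is moved stays moved. The work goes in short steps, each a Python script; the robot and the scene stay as the last script left them, time stands still between calls to the robot, and variables do not carry over. Pictures are saved under pics/ and viewed, at most 14 in all, crops included, and the job is handed in when it is done.

```bash
ls; mkdir -p pics
python3 - <<'E'
from rig import *
import cv2
for n in ("top","side"):
    cv2.imwrite(f"pics/{n}0.png",viewer.get_image(n)[:,:,::-1])
c=viewer.calibration("top");print(c)
for l in ["motor_yellow_mid","caster_white_mid","knob_mid","disc_mid","motor_red_mid","caster_black_mid","bin_blue","bin_black","bin_green","bin_white"]:
    print(l,[(round(d["conf"],2),d["extent"]) for d in masks_of("top",l)][:3])
print(readout.current_time_s())
E
```

```text
pics
{'intrinsics': array([[464.2997926 ,   0.        , 317.77919317],
       [  0.        , 464.2997926 , 195.80718128],
       [  0.        ,   0.        ,   1.        ]]), 'R': array([[-0.02104619, -0.99976478, -0.00523912],
       [-0.99630912,  0.02140905, -0.08312519],
       [ 0.0832178 ,  0.00347032, -0.99652534]]), 't': array([-0.00802957,  0.54263478,  0.95203102])}
motor_yellow_mid [(0.71, [448.8, 236.1, 471.5, 252.2])]
caster_white_mid [(0.81, [433.7, 164.1, 456.0, 187.6])]
knob_mid [(0.73, [373.9, 176.4, 391.1, 191.0])]
disc_mid [(0.71, [379.5, 239.2, 413.6, 273.1])]
motor_red_mid []
caster_black_mid [(0.86, [318.2, 176.7, 334.7, 201.9])]
bin_blue [(0.97, [201.3, 151.4, 248.0, 197.3]), (0.49, [160.6, 200.4, 207.3, 247.8])]
bin_black [(0.58, [158.3, 157.4, 202.2, 203.6])]
bin_green [(0.77, [208.3, 197.7, 249.4, 243.8])]
bin_white [(0.67, [159.5, 200.0, 208.4, 247.8]), (0.47, [384.6, 240.2, 411.5, 271.8])]
0.6
```

View pics/top0.png

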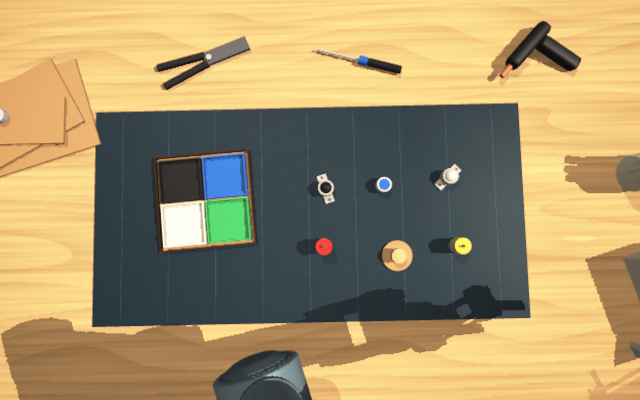

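View pics/side0.png

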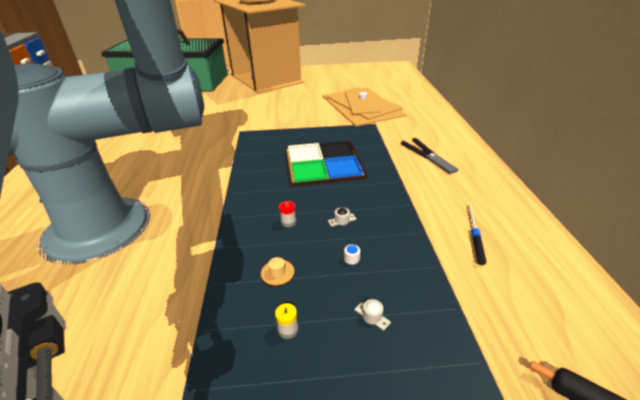

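The top picture shows the bins: black (181,180), blue (225,175), white (183,225) and green (228,221). The parts are yellow motor (463,245), white caster (449,176), knob (384,184) and disc (397,256). The red motor (324,247) and black caster (325,188) are the look-alikes. The side picture agrees.

```bash
cat > h.py <<'E'
import numpy as np, cv2
from rig import *
def rot(a):  # tool down, closing line (y) at world angle a
    y=np.array([np.cos(a),np.sin(a),0]); z=np.array([0,0,-1.]); return np.c_[np.cross(y,z),y,z]
def px2w(c,uv,h):
    d=c["R"].T@np.linalg.inv(c["intrinsics"])@np.array([*uv,1.]); o=-c["R"].T@c["t"]
    return (o+d*(h-o[2])/d[2])[:2]
def w2px(c,X):
    p=c["intrinsics"]@(c["R"]@np.array(X)+c["t"]); return p[:2]/p[2]
def best_yaw(p,a):  # of a, a+pi choose the easier reachable
    qs=[(a+k*np.pi,solve_ik(p,rot(a+k*np.pi))) for k in (-1,0,1)]
    qs=[(a,q) for a,q in qs if q is not None]
    return min(qs,key=lambda t:np.abs(np.array(t[1])-readout.current_joints()).max())[0]
E
python3 - <<'E'
from h import *
c=viewer.calibration("top")
for n,uv,h in [("motor",(463,245),.048),("caster",(448,176.5),.01),("ear1",(436,186),.003),("ear2",(460,167),.003),("knob",(384,184),.026),("disc",(396.5,256),.004),("red",(324,247),.048),("bcast",(325,188),.01),
 ("blue",(225,175),.012),("black",(181,180),.012),("white",(183.5,224.5),.012),("green",(228.5,221),.012)]:
    print(n,px2w(c,uv,h).round(4))
R=readout.current_orientation();print(R.round(2)); w=viewer.calibration("wrist")
print("cam in tool",(R.T@(-w["R"].T@w["t"]-readout.current_ee_pos())).round(3),(R.T@w["R"].T).round(2),w["intrinsics"][0,0])
# go over the motor and look
p=px2w(c,(463,245),.048); a=best_yaw([*p,.2],0); print("yaw",a)
r.goto([*p,.2],rot(a)); w=viewer.calibration("wrist")
im=viewer.get_image("wrist"); cv2.imwrite("pics/w1.png",im[:,:,::-1])
for l in ["motor_yellow_mid"]: print([(d["conf"],d["extent"]) for d in masks_of("wrist",l)])
print("expected px",w2px(w,[*p,.048]),readout.current_time_s())
E
```

```text
motor [ 0.4341 -0.3113]
caster [ 0.5787 -0.2978]
ear1 [ 0.5596 -0.2732]
ear2 [ 0.5995 -0.3264]
knob [ 0.5639 -0.1588]
disc [ 0.4126 -0.1832]
red [ 0.4359 -0.0301]
bcast [ 0.5597 -0.0352]
blue [0.592  0.1773]
black [0.5833 0.2712]
white [0.4885 0.2656]
green [0.4938 0.1703]
[[ 0.9   0.44  0.  ]
 [ 0.44 -0.9  -0.  ]
 [-0.    0.   -1.  ]]
cam in tool [ 0.077 -0.001 -0.18 ] [[ 0.   -0.96 -0.27]
 [ 1.    0.    0.  ]
 [ 0.   -0.27  0.96]] 294.5265750596429
yaw 0.0
[(0.91, [305.1, 165.9, 333.1, 198.4])]
expected px [317.01992241 184.6555951 ] 1.875
```

View pics/w1.png

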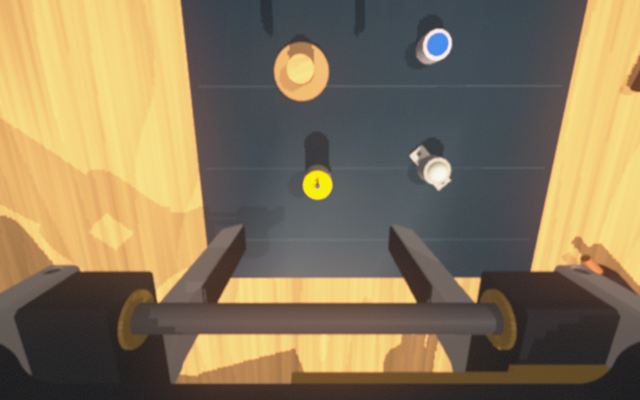

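The motor's tape is centred at (317,184), within 1 px of where the top camera predicted it. Next is picking and placing the motor.

```bash
cat >> h.py <<'E'
YAW=.08; CEN=np.array([.5394,.2211])
def bin_(sx,sy):
    c,s=np.cos(YAW),np.sin(YAW); return CEN+.047*(np.array([c,s])*sx+np.array([-s,c])*sy)
BINS=dict(blue=bin_(1,-1),black=bin_(1,1),white=bin_(-1,1),green=bin_(-1,-1))
def pick(p,a,z):  # from hover
    r.grip(.75); r.servo_line([*p,z+.03],rot(a),vel=.2); r.servo_line([*p,z],rot(a),vel=.08)
    r.grip(0.); print("grip",readout.current_width()*94,readout.current_grasp_force())
    r.servo_line([*p,.13],rot(a),vel=.2); print("held",readout.current_width()*94,readout.current_grasp_force())
def place(b,a,z):  # z: TCP height of the grasp on the table
    q=BINS[b]; a=best_yaw([*q,.13],a); r.goto([*q,.13],rot(a))
    f0=readout.current_contact_force()[2]
    r.servo_line([*q,z+.015],rot(a),vel=.15); r.servo_line([*q,z+.008],rot(a),vel=.03)
    zz=z+.008
    while readout.current_contact_force()[2]-f0<2 and zz>z+.0045:
        zz-=.0005; r.servo_line([*q,zz],rot(a),vel=.02)
    print("set at",zz-z,readout.current_contact_force()[2]-f0)
    r.grip(.5); r.sleep(.2); r.servo_line([*q,zz+.02],rot(a),vel=.06); r.servo_line([*q,.15],rot(a),vel=.2)
    print("t",readout.current_time_s())
E
python3 - <<'E'
from h import *
print({k:v.round(3) for k,v in BINS.items()})
pick([.4341,-.3113],0,.011)
place("blue",YAW,.011)
w=viewer.calibration("wrist"); im=viewer.get_image("wrist"); cv2.imwrite("pics/w2.png",im[:,:,::-1])
E
```

```text
{'blue': array([0.59 , 0.178]), 'black': array([0.582, 0.272]), 'white': array([0.489, 0.264]), 'green': array([0.496, 0.17 ])}
grip 32.28669580878892 30.000103265047073
held 32.132643761710284 29.998718351125717
set at 0.006499999999999999 4.613407421212061
t 11.0333
```

View pics/w2.png

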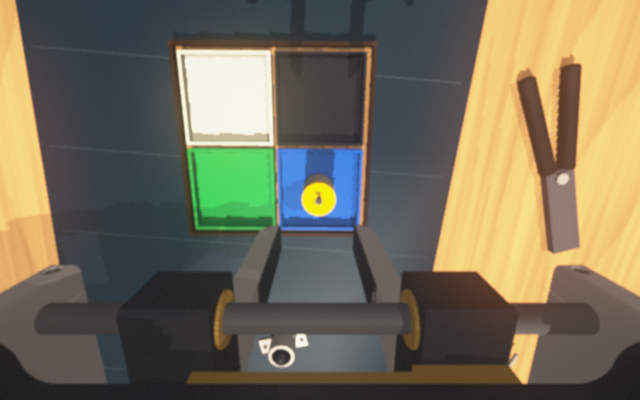

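The motor stands upright in the blue bin at about (319,199). Next, the caster from above.

Run:
```python
from h import *
p=[.579,-.299]; a=best_yaw([*p,.16],np.radians(37)); print(a)
r.goto([*p,.16],rot(a)); w=viewer.calibration("wrist"); im=viewer.get_image("wrist")
cv2.imwrite("pics/w3.png",im[:,:,::-1])
d=masks_of("wrist","caster_white_mid"); print([(x["conf"],x["extent"]) for x in d])
print("px of",w2px(w,[*p,.034]),w2px(w,[*p,.003])); np.save("w3.npy",w,allow_pickle=True)
x=rot(a)[:,0]; print([w2px(w,[p[0]+s*.031*x[0],p[1]+s*.031*x[1],.003]).round(1) for s in(-1,1)])
```

```text
0.6457718232379019
[]
px of [315.98701799 191.8313688 ] [316.08337823 185.31864244]
[array([316.1, 210.5]), array([316.1, 158.9])]
```

View pics/w3.png

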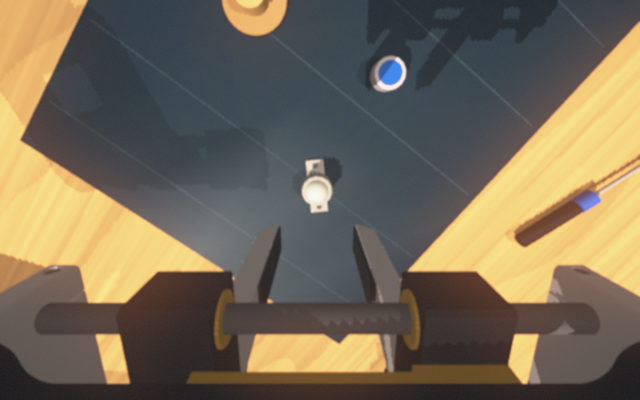

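The caster is at (317,191), as expected. Its ears run from (314,159) to (319,213), about 4° off, so I correct the yaw to 0.71 and grasp.

Run:
```python
from h import *
pick([.579,-.299],.71,.004)
place("black",YAW,.004)
p=[.564,-.1588]; a=best_yaw([*p,.16],np.pi/2+.0); r.goto([*p,.16],rot(a))
cv2.imwrite("pics/top1.png",viewer.get_image("top")[100:280,140:480,::-1].repeat(2,0).repeat(2,1))
w=viewer.calibration("wrist"); im=viewer.get_image("wrist"); cv2.imwrite("pics/w4.png",im[:,:,::-1])
print(a,"knob px",w2px(w,[*p,.026]),"disc px boss",w2px(w,[.4126,-.1832,.03]),[(x["conf"],x["extent"]) for x in masks_of("wrist","knob_mid")])
```

```text
grip 33.29644169935198 30.000232458114624
held 33.220774261912865 29.999898970127106
set at 0.006499999999999999 5.299993247042768
t 22.2167
-1.5707963267948966 knob px [317.88859905 188.68214242] disc px boss [337.4908434  310.13827947] []
```

View pics/w4.png

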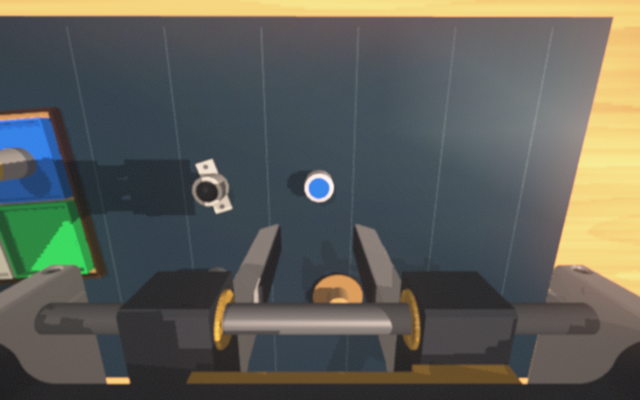

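View pics/top1.png

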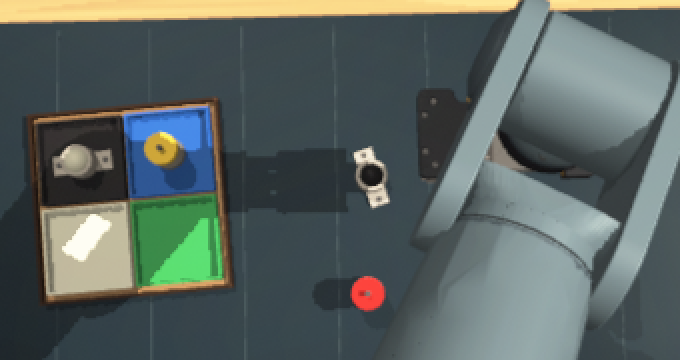

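In the black bin the caster stands flat with its ears aligned. The knob is at (319,187), within 2 px of the prediction, so I pick it now and then look at the disc.

Run:
```python
from h import *
pick([.564,-.159],-np.pi/2,.004)
place("green",YAW-np.pi/2,.004)
p=[.4126,-.1832]; a=best_yaw([*p,.16],-np.pi/2); r.goto([*p,.16],rot(a))
w=viewer.calibration("wrist"); im=viewer.get_image("wrist"); cv2.imwrite("pics/w5.png",im[:,:,::-1])
print(a,w2px(w,[*p,.03]),w2px(w,[*p,.006]),[(x["conf"],x["extent"]) for x in masks_of("wrist","disc_mid")])
```

```text
grip 31.797980905985444 30.000160038471222
held 31.465052142108124 29.999935626983643
set at 0.006499999999999999 5.081769229982102
t 32.5167
-1.5707963267948966 [317.68561111 189.51765585] [317.61166233 184.5304126 ] [(0.65, [292.0, 154.7, 346.7, 210.1])]
```

View pics/w5.png

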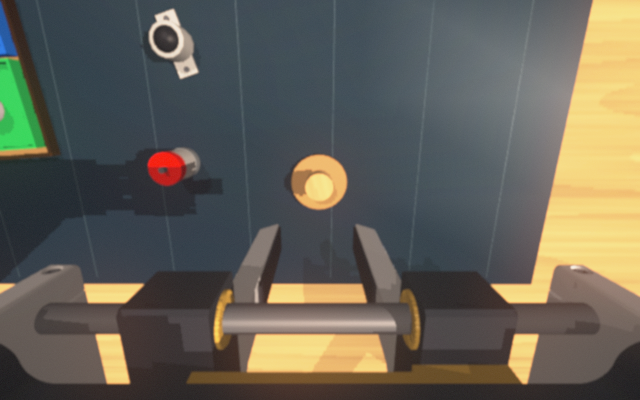

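The disc shows at (319,182) with its boss top at (319,187). That is about 3 mm further in +x and 1.6 mm in −y than my estimate, so I correct for it.

Run:
```python
from h import *
pick([.4153,-.1848],-np.pi/2,.009)
place("white",YAW-np.pi/2,.009)
r.goto([.50,-.25,.3],rot(-np.pi/2)); r.sleep(.3)
cv2.imwrite("pics/top2.png",cv2.resize(viewer.get_image("top")[130:270,140:360,::-1],None,fx=3,fy=3))
cv2.imwrite("pics/side2.png",cv2.resize(viewer.get_image("side")[120:240,250:400,::-1],None,fx=4,fy=4))
```

```text
grip 29.353576880924322 30.000178813934326
held 28.959140996883967 29.999920427799225
set at 0.006500000000000001 4.892495407250574
t 42.875
```

View pics/top2.png

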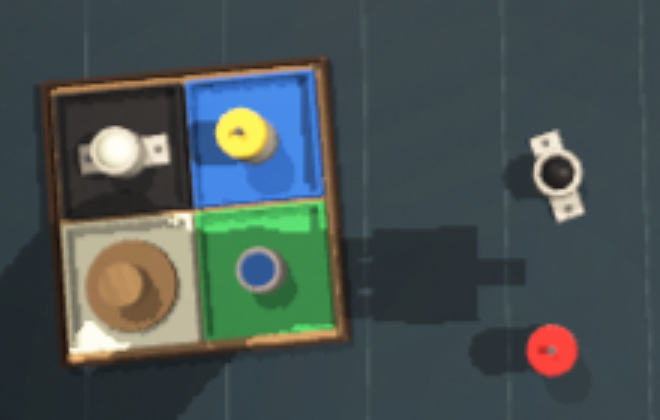

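View pics/side2.png

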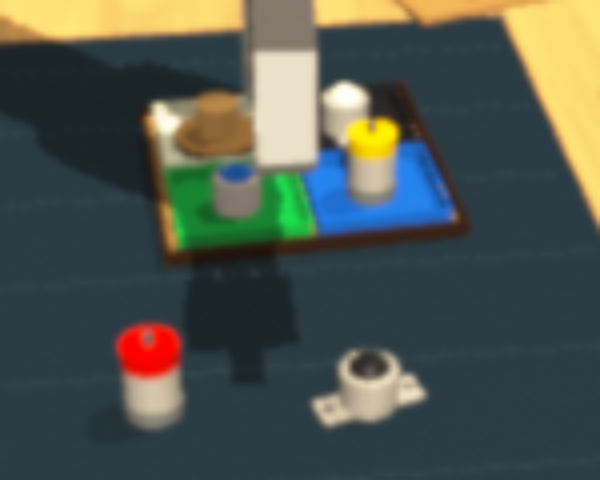

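All four parts stand upright and flat in their own bins: caster (115,150), motor (242,133), disc (130,285) and knob (259,269). The look-alikes have not moved, at (557,173) and (552,350), and the arm is clear.

```bash
python3 -c "
from rig import *
print(hand_in())"
```

```text
the job is handed in; nothing more can be done
None
```

The kit is handed in: the motor, caster, knob and disc are each upright and flat in their own bins, placed in the order asked by about 43 s on the robot's clock, and neither look-alike was touched.

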